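# Take a bisque mushroom off a coasting banding wheel

## Robot

A 7-joint arm with a two-finger parallel gripper is mounted at the origin on the work surface. World frame = base frame: x ahead of the robot, y to its left, z up, the work surface at z = 0. Lengths are in m, angles in rad, forces in N, time in s.
With the tool pointing down it reaches from about 0.4 to 0.85 m from the base axis. Payload 10.4 kg.
Tool frame: the origin (TCP) lies between the finger pads, 19 mm behind the fingertips; this is the grasp point; y points along the fingers, x is the direction in which the jaws open and shut, and the axes are right-handed (so a half turn about y gives the same grasp; the last joint's range is limited). The gripper opens to 85 mm and grips with 20 to 120 N. Pads are 22 mm wide; open, the fingers measure 114 mm over their backs; the gripper's body (76 mm by 85 mm) begins 54 mm behind the grasp point. The pads swing forward as they close: fully open they stand 13 mm farther back than shut.
Start: joints at [-1.2, 0.332, -0.065, 1.46, 0.022, 1.35, -0.088], TCP at [0.24, 0.577, 0.25] pointing down, gripper open.
Joint ranges: [-2.6, 2.6], [-0.5, 2.12], [-1.47, 1.34], [0.16, 2.42], [-1.27, 4.41], [0.06, 2.06], [-2.6, 2.6]. Speed limits (rad/s): [2.22, 2.22, 2.79, 2.79, 3.14, 3.14, 3.14].

## Interface

Orientations are given as a unit quaternion [x, y, z, w].
In Python, from workcell import manip gives the robot as it stands.
- The arm moves only by the shell command python3 -m pendant 'ROWS' [OPENING] [FORCE]. ROWS is a JSON object of lists of equal length, an entry for each row: "offset": the shift along the tool's x, y, z scaled (see below), a list of three; "turn": the turn, a rotation vector about the tool's x, y, z scaled (see below), a list of three. A call has 1 to 12 rows; each row is the pose to reach, as a shift and turn from the pose measured when the call began, along the tool's axes at that moment; what a row does not reach only later rows make up. The controller multiplies each number of a shift by 200 mm and each number of a turn by 45 degrees. A row lasts 1/8 s, in which the tool goes at most 62.5 mm and 10.7 degrees, less where a joint would pass 70% of its speed; a pose out of reach is approached as far as the arm can. A call with a number of a shift or a turn outside -1 to 1 is refused whole. A call with a gripper value outside its range is refused whole. OPENING is the opening in per cent of the stroke, from 0 (shut) to 100 (fully open), set as the call begins (- or left out, the last holds). The fingers move at their own pace and stop on an object; FORCE is the grip in N (left out, the last holds). Time passes only in rows, so rows that repeat a pose let the fingers close. It gives the time, the measured TCP pose, the force and the opening at its end, in the units of the state.
- manip.get_obs(): the state, without advancing time (a new reading comes with each control period).
- manip.camera(name): name is "scene" or "side" or "wrist"; returns (picture, depth): 400x640x3 uint8, red, green, blue; 400x640 float32, m along the optical axis (not along the pixel's ray), 0 where there is no reading.
- manip.camera_model(name): a dict with "intrinsics" (3x3 intrinsics, pixels), "k1" (the pictures are not rectified: a ray, as slopes to the right and down, at radius r is drawn at 1 + k1 r^2 times it, then the intrinsics apply), "R" (3x3) and "t" (3): a world point X has camera coordinates R X + t; the wrist camera has in their place "tool_from_camera" (4x4, takes a point from camera to tool coordinates, whose origin is the TCP and whose axes are the tool frame's). Camera axes: x right, y down, z forward; pixel columns grow to the right and rows downward; lengths in m; the calibration is good to about 2 mm. A picture is of the moment at which its call begins: read the wrist's pose just before it. camera_model takes no time and is no camera call.
- manip.hand_in(): hands the job in, once; it reports no verdict.
The state is a dict: "clock": time; "joint_pos": joint angles; "joint_velocities": joint speeds; "tau": joint torques, N m; "position": TCP position; "ee_rot": TCP orientation; "ft_force": force on the tool from outside, world axes, zero at the start; "torque": the same for the moment, N m; "grip_width": opening from 0.0 (shut) to 1.0 (fully open).
Only numpy, scipy, OpenCV 4.12 (cv2) and the standard library are available. Lean on these libraries where they do the work, as an engineer would, in place of code of your own. Each camera call takes 0.05 s, during which the arm holds its last target. There are 200 camera calls.

## Task

A blue dish with wet glaze sits on the banding wheel and the glaze must not sag, so push the wheel by its red peg to set it turning gently, about one turn in six seconds and never faster than one in three, and let go so that it runs on freely. Then keep the gripper close above the terracotta mushroom that rides round on the wheel, centred over it to within 25 mm and with the tool point (the TCP) no more than 100 mm above the middle of the cap, for at least five seconds, touching neither mushroom nor wheel. After that, with the wheel still turning, grip the mushroom by its cap, lift it off and stand it upright and gently on the wooden ware board, let go and move clear; never topple the mushroom or touch the wet dish, and leave the spray bottle, clay and brush where they are.

Things in the scene. Friction and masses are not known exactly. Their poses are not given: they have to be found in the camera images.
- stand: fixed dark steel foot of the banding wheel (a hand-spun turntable), 150 mm across; origin at the centre of its underside on the table, z up; bolted down anywhere and at any yaw; the wheel's peg starts on its +x side and the mushroom on its -x side
- wheel_axis (a point): fixed point on the wheel's turning axis (vertical) at the height of the disc's top surface, 62 mm above the table
- wheel (a joint): angle of the wheel in rad, 0 at the start, no stops, grows counter-clockwise seen from above; may be turned either way, with disc, peg and dish. Nominal inertia 0.035 kg m2 (disc 4.5 kg, within about 30 percent); left alone it coasts: bearing drag 0.0007 N m constant plus 0.001 N m per rad/s, so 1 rad/s falls to about 0.5 in 12 s
- disc: the turning grey cast-iron disc, 250 mm across and 12 mm thick; origin on the axis at its underside, 50 mm above the table; turns with joint wheel
- peg: red upright spin peg fixed on the disc, 14 mm across, 40 mm tall, axis 110 mm from the wheel's axis; origin at its foot on the disc's top
- peg_top (a point): centre of the top of the red peg, 102 mm above the table
- dish: small blue dish with wet glaze fixed at the centre of the disc, 68 mm across its rim and 28 mm tall (rim 90 mm above the table); origin at its foot; must not be touched
- mushroom: loose fired-clay mushroom, nominal 0.25 kg, 80 mm tall, standing on the disc 75 to 91 mm from the wheel's axis, across from the peg, riding without slipping; white foot 60 mm across, white stem 26, terracotta cap 44 mm across, straight side 48 to 68 mm above the foot's underside, dome above; origin at the centre of the underside, z along its axis
- cap (a point): centre of the mushroom's cap on its axis, at mid-height of the straight side, 58 mm above the foot: where to grip. Once held, the mushroom drags on the disc and soon brakes the wheel unless lifted at once
- board: fixed wooden ware board lying on the table, 150 mm along its x, 170 mm along its y, 18 mm thick; origin at the centre of its underside, so its top is 18 mm above the origin
- sprayer: bystander: green spray bottle, 60 mm across, 170 mm tall, white head pointing away from the robot; origin at the centre of its underside
- clay: bystander: grey lump of clay, 64 x 64 x 40 mm; origin at the centre of its underside
- brush: bystander: brush lying on the table, about 200 mm long; origin under its middle
Mind the look-alikes: they are no part of the job. Of the things shaped like the mushroom, the white one is meant.

How it is judged:
By the outcome, as a careful person would: the job done as asked, in the order asked, and still so for the second after the job is handed in, with the robot touching nothing.
It also fails if it takes over 72 s, if anything falls off the work surface, if the arm or the gripper's body presses on something with over 40 N, if the wrist force passes 120 N, or if a joint passes its speed limit or range.

## Working session

There is one attempt and no reset: what is moved stays moved. The work goes in short steps, Python scripts to look and compute and a shell command to move; the robot and the scene stay as the last step left them, time stands still between calls to the robot, and variables do not carry over. Pictures are saved under pics/ and viewed, about 8 in all and at most 12, crops included, and the job is handed in when it is done.

```bash
mkdir -p pics; ls
python3 - <<'E'
from workcell import manip
import cv2,json
print(manip.get_obs())
for n in("scene","side","wrist"):
    p,d=manip.camera(n); cv2.imwrite(f"pics/{n}0.png",p[:,:,::-1])
    import numpy as np; np.savez(f"pics/{n}0.npz",p=p,d=d)
    print(n,manip.camera_model(n))
E
```

```text
pics
{'clock': 0.0, 'joint_pos': array([-1.19961445,  0.33289615, -0.06466296,  1.4609684 ,  0.02158714,
        1.34991272, -0.08847652]), 'joint_velocities': array([ 0.0005554 ,  0.00063969, -0.00050316,  0.00071375, -0.00043441,
        0.00214665, -0.00011395]), 'tau': array([-1.01648715e-03, -6.25439930e+01,  4.83479560e-02, -3.91608703e+01,
        1.60300214e-02,  9.76192416e-03, -1.26202941e-06]), 'position': array([0.23968366, 0.57681943, 0.24918773]), 'ee_rot': array([ 0.58846144,  0.39210716, -0.39295508, -0.58783621]), 'ft_force': array([0.21175296, 0.00205539, 0.27808389]), 'torque': array([-0.00013212,  0.00609069,  0.03362382]), 'grip_width': 0.9982655784886056}
scene {'intrinsics': array([[475.42542719,   0.        , 307.73356545],
       [  0.        , 475.42542719, 207.4129962 ],
       [  0.        ,   0.        ,   1.        ]]), 'k1': 0.050066517089092856, 'R': array([[ 0.6317335 ,  0.77509084,  0.01212337],
       [ 0.56740009, -0.45168728, -0.68850254],
       [-0.52817604,  0.44182891, -0.7251326 ]]), 't': array([-0.28534933, -0.26799097,  1.53869106])}
side {
[... 267 characters left out ...]
46, -0.70508271, -0.70647176],
       [ 0.04765147,  0.70492831, -0.70767606]]), 't': array([-0.51945556,  0.05300478,  1.14857723])}
wrist {'intrinsics': array([[296.62997532,   0.        , 321.73701156],
       [  0.        , 296.62997532, 203.26615073],
       [  0.        ,   0.        ,   1.        ]]), 'k1': -0.044876904312975245, 'tool_from_camera': array([[ 9.99999859e-01, -4.51653029e-04,  2.78681840e-04,
        -4.53264044e-04],
       [-4.04848363e-04, -3.09675419e-01,  9.50842243e-01,
        -1.23869173e-01],
       [-3.43149863e-04, -9.50842222e-01, -3.09675558e-01,
         7.98597944e-02],
       [ 0.00000000e+00,  0.00000000e+00,  0.00000000e+00,
         1.00000000e+00]])}
```

View pics/scene0.png

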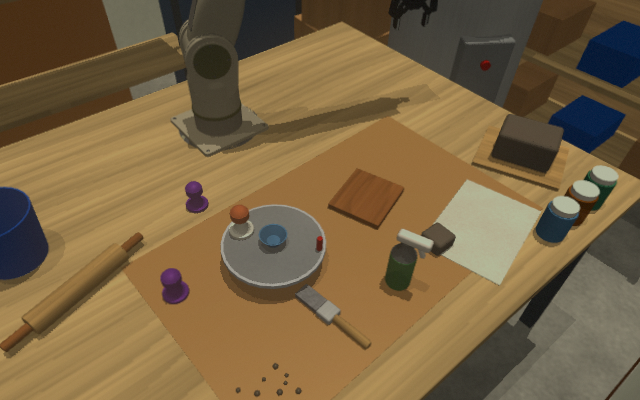

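View pics/side0.png

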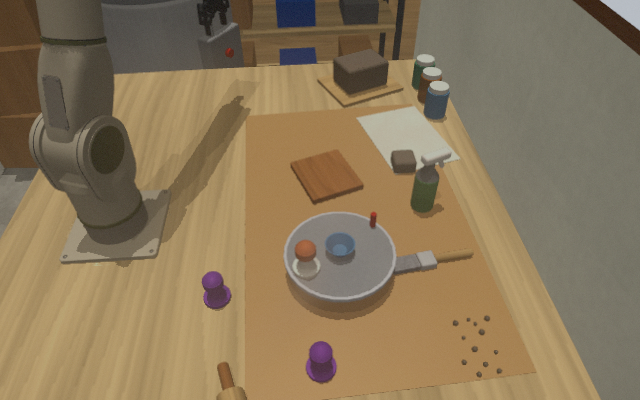

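Scene (640x400): candidates for the mushroom are terracotta cap with white foot at (240,220) and purple pieces at (195,195) and (173,285). The white/terracotta one on the wheel is meant. The peg is at (319,243), the dish at (273,237), the board at (367,197) (the other board under the dark block, (520,150), is a look-alike), sprayer at (402,265), clay at (438,237) and brush at (330,315).

```bash
cat > h.py <<'E'
import numpy as np,cv2
from workcell import manip
from scipy.spatial.transform import Rotation as Ro
def ray(n,uv,pose=None):
    m=manip.camera_model(n);K=m["intrinsics"];s=np.atleast_2d(uv).astype(float)
    d=(s-K[:2,2])/K[0,0];x=d.copy()
    for _ in range(8): x=d/(1+m["k1"]*(x**2).sum(1,keepdims=True))
    r=np.c_[x,np.ones(len(x))]
    if n=="wrist":
        T=m["tool_from_camera"];R=Ro.from_quat(pose[1]).as_matrix()
        return R@T[:3,3]+pose[0],r@(R@T[:3,:3]).T
    return -m["R"].T@m["t"],r@m["R"]
def plane(n,uv,z,pose=None):
    c,r=ray(n,uv,pose);return c+r*((z-c[2])/r[:,2])[:,None]
def mask(p,lo,hi):
    return cv2.inRange(cv2.cvtColor(p,cv2.COLOR_RGB2HSV),np.array(lo),np.array(hi))
def blobs(m,amin=30):
    n,l,s,c=cv2.connectedComponentsWithStats(m)
    return [(int(s[i,4]),s[i,:4].tolist(),c[i].round(1).tolist(),l==i) for i in range(1,n) if s[i,4]>=amin]
def tri(a,b):
    A=0;B=0
    for n,uv in(a,b):
        c,r=ray(n,uv);r=r[0]/np.linalg.norm(r[0]);P=np.eye(3)-np.outer(r,r);A=A+P;B=B+P@c
    return np.linalg.solve(A,B)
E
python3 - <<'E'
from h import *
I={n:np.load(f"pics/{n}0.npz")["p"] for n in("scene","side")}
hsv=lambda n,u,v:cv2.cvtColor(I[n],cv2.COLOR_RGB2HSV)[v,u].tolist()
for n,pts in{"scene":[(240,213),(320,243),(273,240),(367,197),(241,231),(300,230)],"side":[(305,250),(373,218),(340,246),(326,177),(300,267),(370,270)]}.items():
    print(n,[hsv(n,*q) for q in pts])
for n in I:
  for nm,lo,hi in(("red/terra",(0,150,80),(12,255,255)),("blue",(95,80,60),(115,255,255))):
    print(n,nm,[b[:3] for b in blobs(mask(I[n],lo,hi))])
# depth points of disc plane & board top
for n in I:
  d=np.load(f"pics/{n}0.npz")["d"];v,u=np.mgrid[0:400,0:640]
  c,r=ray(n,np.c_[u.ravel(),v.ravel()]);m=manip.camera_model(n)
  P=c+r*d.ravel()[:,None]   # r has unit camera z
  ok=d.ravel()>0
  s=ok&(abs(P[:,2]-.062)<.006)&(P[:,0]>.3)&(P[:,0]<.9)&(abs(P[:,1])<.4)
  im=np.zeros(400*640,np.uint8);im[s]=255;im=im.reshape(400,640)
  for b in blobs(im,800):
    q=P.reshape(400,640,3)[b[3]][:,:2].astype(np.float32);print(n,"disc",b[0],cv2.minEnclosingCircle(q),np.median(q,0))
  im=np.zeros(400*640,np.uint8);im[ok&(abs(P[:,2]-.018)<.006)&(P[:,0]>.2)&(abs(P[:,1])<.5)]=255;im=im.reshape(400,640)
  for b in blobs(im,800):
    q=P.reshape(400,640,3)[b[3]][:,:2].astype(np.float32);print(n,"board",b[0],b[1],cv2.minAreaRect(q))
E
```

```text
scene [[11, 178, 143], [6, 186, 74], [101, 100, 115], [14, 182, 125], [21, 52, 103], [23, 29, 115]]
side [[10, 145, 156], [6, 150, 95], [103, 69, 137], [14, 157, 141], [14, 53, 121], [18, 19, 131]]
scene red/terra [(234, [230, 205, 19, 19], [238.6, 212.6])]
scene blue [(1064, [591, 21, 49, 38], [621.6, 38.3]), (1567, [553, 95, 72, 42], [588.7, 115.5]), (1077, [0, 187, 31, 50], [12.0, 209.2]), (84, [548, 203, 30, 18], [561.7, 215.0]), (381, [259, 224, 28, 22], [273.2, 234.8])]
side red/terra [(59, [225, 48, 9, 9], [229.1, 52.4]), (39, [371, 212, 6, 11], [372.9, 215.9]), (81, [296, 241, 15, 14], [301.6, 246.3])]
side blue [(995, [276, 0, 39, 27], [295.3, 12.6]), (327, [280, 48, 36, 16], [299.3, 54.4])]
scene disc 5801 ((0.5438768267631531, -0.18300701677799225), 0.12659871578216553) [ 0.5657674  -0.19086452]
scene board 2436 [328, 169, 76, 58] ((0.5402098298072815, 0.133892223238945), (0.1511320173740387, 0.17466603219509125), 19.670494079589844)
scene board 1096 [295, 284, 77, 64] ((0.7620242834091187, -0.18287095427513123), (0.20186136662960052, 0.04215129837393761), 7.010129928588867)
side disc 6549 ((0.5450231432914734, -0.18072086572647095), 0.12628713250160217) [ 0.5560331  -0.20222948]
side board 2263 [290, 149, 73, 52] ((0.540160596370697, 0.13741326332092285), (0.15122100710868835, 0.17577360570430756), 19.70451545715332)
side board 924 [393, 248, 81, 25] ((0.7633481621742249, -0.18128269910812378), (0.20093080401420593, 0.04428693652153015), 6.3685479164123535)
```

Run:
```python
import cv2
a=cv2.imread("pics/scene0.png")[130:310,160:480];cv2.imwrite("pics/crop.png",cv2.resize(a,None,fx=2.5,fy=2.5))
```

```text
(no output)
```

View pics/crop.png

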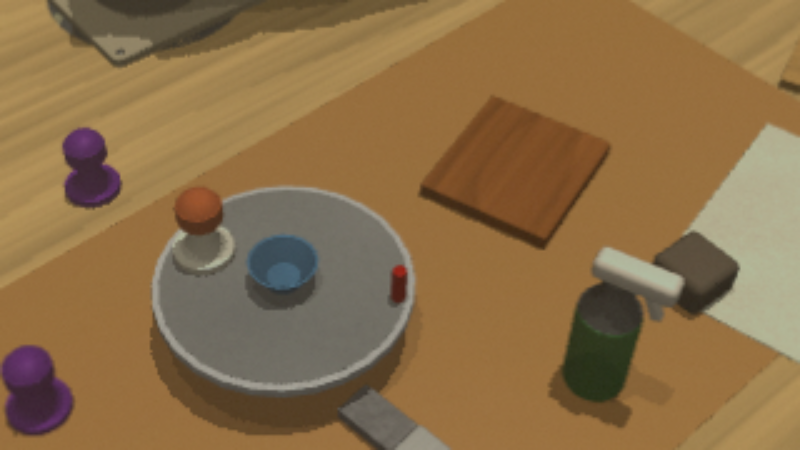

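Crop confirms the choice: terracotta cap at scene (239,213) over a white foot, riding on the wheel; red peg top at (320,238). The purple ones are off the wheel.

Run:
```python
from h import *
A=np.array([.5445,-.182])
def pol(n,p): v=p[:2]-A;print(n,p.round(4),"r",np.hypot(*v).round(4),"ang",np.degrees(np.arctan2(v[1],v[0])).round(1))
I={n:np.load(f"pics/{n}0.npz")["p"] for n in("scene","side")}
for n,box in(("scene",(310,230,20,25)),("side",(365,206,20,28))):
    x,y,w,h=box;m=mask(I[n],(0,120,50),(9,255,255));k=np.zeros_like(m);k[y:y+h,x:x+w]=m[y:y+h,x:x+w]
    b=max(blobs(k,5),key=lambda b:b[0]);print(n,b[:3])
    bx=b[1];pol("peg",plane(n,(b[2][0],b[2][1]),.082)[0])
for n,uv in(("scene",(239,213.5)),("side",(305.3,250))):
    pol("cap",plane(n,uv,.122)[0])
pol("capT",tri(("scene",(239,213.5)),("side",(305.3,250))))
for n,uv in(("scene",(273,232)),("side",(340.5,242))): pol("dish",plane(n,uv,.088)[0])
pol("spray",tri(("scene",(402,252)),("side",(427,172))))
o=manip.get_obs();print(Ro.from_quat(o["ee_rot"]).as_matrix().round(3))
```

```text
scene (72, [317, 236, 6, 15], [319.1, 243.0])
peg [ 0.6281 -0.1112  0.082 ] r 0.1096 ang 40.2
side (70, [370, 212, 6, 15], [372.8, 219.0])
peg [ 0.631 -0.108  0.082] r 0.1139 ang 40.5
cap [ 0.4688 -0.2217  0.122 ] r 0.0855 ang -152.3
cap [ 0.471  -0.2193  0.122 ] r 0.0825 ang -153.1
capT [ 0.4711 -0.2226  0.1253] r 0.0839 ang -151.0
dish [ 0.5392 -0.1774  0.088 ] r 0.007 ang 139.3
dish [ 0.5489 -0.1755  0.088 ] r 0.0078 ang 55.8
spray [ 0.7797 -0.0023  0.1183] r 0.296 ang 37.4
[[ 0.384 -0.    -0.923]
 [ 0.923 -0.001  0.384]
 [-0.001 -1.    -0.   ]]
```

```bash
python3 -m pendant '{"offset":[[-0.63,0,-0.82],[-0.63,0,-0.82],[-0.63,0,-0.82],[-0.63,0,-0.82]],"turn":[[0,0,0],[0,0,0],[0,0,0],[0,0,0]]}' 0 60
python3 -m pendant '{"offset":[[-0.63,0,-0.82],[-0.63,0,-0.82],[-0.63,0,-0.82],[-0.63,0,-0.82]],"turn":[[0,0,0],[0,0,0],[0,0,0],[0,0,0]]}'
python3 -m pendant '{"offset":[[-0.63,0,-0.82],[-0.63,0,-0.82],[-0.63,0,-0.82],[-0.63,0,-0.82]],"turn":[[0,0,0],[0,0,0],[0,0,0],[0,0,0]]}'
python3 - <<'E'
from h import *
o=manip.get_obs();R=Ro.from_quat(o["ee_rot"]).as_matrix();print(o["clock"],o["position"],R.round(3))
print("to wait:",(R.T@(np.array([.655,-.140,.20])-o["position"])/.2).round(3))
E
```

```text
clock: 0.65
position: [0.3453, 0.394, 0.2497]
ee_rot: [0.59, 0.391, -0.391, -0.589]
ft_force: [-0.2, 1.2, -0.1]
grip_width: 0.142
clock: 1.15
position: [0.4489, 0.2111, 0.2501]
ee_rot: [0.591, 0.39, -0.39, -0.589]
ft_force: [-0.6, 1.5, 0.2]
grip_width: 0.003
clock: 1.65
position: [0.5514, 0.0274, 0.2504]
ee_rot: [0.592, 0.388, -0.389, -0.59]
ft_force: [-0.1, 0.8, -0.7]
grip_width: -0.002
1.65 [0.55140119 0.0274068  0.25040987] [[ 0.396  0.001 -0.918]
 [ 0.918 -0.003  0.396]
 [-0.003 -1.    -0.002]]
to wait: [-0.563  0.255 -0.807]
```

```bash
python3 -m pendant '{"offset":[[-0.563,0,-0.807],[-0.563,0,-0.807],[-0.563,0.1,-0.807],[-0.563,0.255,-0.807],[-0.563,0.255,-0.807],[-0.563,0.255,-0.807]],"turn":[[0,0.2,0],[0,0.4,0],[0,0.6,0],[0,0.6,0],[0,0.6,0],[0,0.6,0]]}' 0 60
python3 - <<'E'
from h import *
o=manip.get_obs();R=Ro.from_quat(o["ee_rot"]).as_matrix();print(o["clock"],o["position"],o["ft_force"],R.round(3))
p,d=manip.camera("wrist");cv2.imwrite("pics/w1.png",p[:,:,::-1])
pose=(o["position"],o["ee_rot"])
m=mask(p,(0,120,50),(9,255,255))
for b in blobs(m,15): print(b[:3],plane("wrist",b[2],.085,pose))
E
```

```text
clock: 2.4
position: [0.6555, -0.1384, 0.201]
ee_rot: [0.666, 0.241, -0.24, -0.664]
ft_force: [-0.0, 0.7, 0.4]
grip_width: -0.0
2.4 [ 0.65550193 -0.13843235  0.20099675] [-0.04130252  0.6862059   0.35501063] [[ 0.768  0.002 -0.64 ]
 [ 0.64  -0.003  0.768]
 [-0.    -1.    -0.003]]
(4055, [3, 114, 81, 64], [43.1, 144.3]) [[ 0.44262478 -0.24673422  0.085     ]]
(337, [309, 148, 18, 24], [317.7, 159.9]) [[ 0.62805435 -0.1115078   0.085     ]]
```

View pics/w1.png

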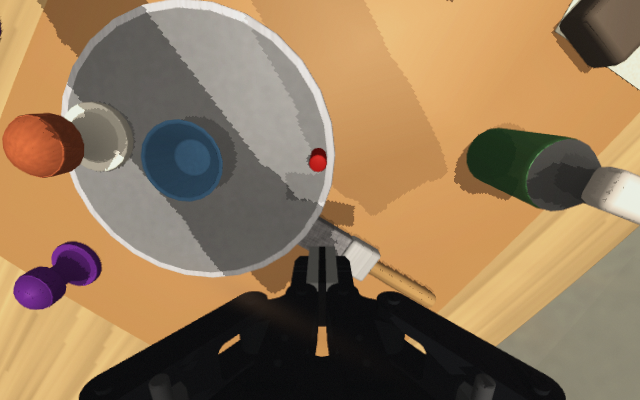

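The wrist view shows the peg at (318,160), 38 mm ahead along tool z, with the dish at (182,160) and the mushroom at (70,145) well to the left. I'll descend behind the peg, then push along the arc.

```bash
python3 -m pendant '{"offset":[[-0.02,0.2,0],[-0.02,0.45,0],[-0.02,0.545,0],[-0.02,0.545,0]],"turn":[[0,0,0],[0,0,0],[0,0,0],[0,0,0]]}' 0 60
python3 -m pendant '{"offset":[[0,0,0.06],[0,0,0.085],[0,0,0.1],[0,0,0.12],[-0.002,0,0.15],[-0.008,0,0.195],[-0.022,0,0.253],[-0.046,0,0.321],[-0.081,0,0.388],[-0.07,0,0.34],[-0.07,-0.2,0.32],[-0.07,-0.5,0.32]],"turn":[[0,0,0],[0,0,0],[0,0,0],[0,0,0],[0,0,0],[0,0,0],[0,0,0],[0,0,0],[0,0,0],[0,0,0],[0,0,0],[0,0,0]]}' 0 60
cat > trk.py <<'E'
from h import *
A=np.array([.5443,-.1815])
def look(n):
    c=manip.get_obs()["clock"];p,_=manip.camera(n)
    m=mask(p,(5,120,50),(13,255,255))|mask(p,(0,120,50),(4,255,255))
    out=[]
    for b in blobs(m,60):
        q=plane(n,b[2],.124)[0][:2]-A
        if .04<np.hypot(*q)<.14: out.append((b[0],round(float(np.hypot(*q)),4),round(float(np.degrees(np.arctan2(q[1],q[0]))),1)))
    return round(c,3),out
E
python3 - <<'E'
from trk import *
for i in range(3):print(look("scene"),look("side"))
o=manip.get_obs();print(o["clock"],o["position"])
E
```

```text
clock: 2.95
position: [0.6531, -0.1404, 0.0931]
ee_rot: [0.666, 0.242, -0.24, -0.664]
ft_force: [0.0, -0.1, -1.1]
grip_width: -0.001
clock: 4.45
position: [0.6003, -0.1003, 0.1926]
ee_rot: [0.666, 0.24, -0.242, -0.664]
ft_force: [1.7, 0.2, 0.4]
grip_width: 0.001
(4.45, [(73, 0.0864, 79.6), (323, 0.0874, -94.0)]) (4.5, [(78, 0.0755, 105.6), (370, 0.086, -91.5)])
(4.55, [(77, 0.0827, 87.3), (329, 0.0877, -87.9)]) (4.6, [(84, 0.0761, 114.5), (377, 0.0863, -85.3)])
(4.65, [(76, 0.0794, 94.9), (334, 0.0881, -81.5)]) (4.7, [(92, 0.1194, 91.9), (86, 0.0783, 123.1), (378, 0.0865, -78.8)])
4.75 [ 0.60069475 -0.10000735  0.19185891]
```

```bash
cat > pred.py <<'E'
import sys
from trk import *
def pred(th,w,dt,J=.0368,h=.005):
    for _ in range(int(round(dt/h))): th+=w*h; w-=(.0007+.001*w)/J*h
    return th,w
def rows(t0,thdeg,w,r,z,n=12):
    o=manip.get_obs();R=Ro.from_quat(o["ee_rot"]).as_matrix();c=o["clock"]
    zs=np.atleast_1d(z)*np.ones(n)
    out=[]
    for k in range(1,n+1):
        th,_=pred(np.radians(thdeg),w,c+.125*k-t0)
        P=np.r_[A+r*np.array([np.cos(th),np.sin(th)]),zs[k-1]]
        out.append((R.T@(P-o["position"])/.2).round(3).tolist())
    th,ww=pred(np.radians(thdeg),w,c+.125*n-t0)
    print("clock",c,"end ang",np.degrees(th).round(1),"w",round(ww,3));print(out)
E
python3 - <<'E'
from pred import *
rows(4.675,-80.2,1.085,.0855,.187)
E
```

```text
clock 4.75 end ang 14.3 w 1.01
[[-0.607, 0.026, -0.539], [-0.552, 0.026, -0.553], [-0.495, 0.026, -0.559], [-0.439, 0.026, -0.558], [-0.383, 0.026, -0.549], [-0.329, 0.026, -0.533], [-0.278, 0.026, -0.51], [-0.231, 0.026, -0.481], [-0.188, 0.025, -0.447], [-0.151, 0.025, -0.407], [-0.118, 0.025, -0.364], [-0.092, 0.025, -0.316]]
```

```bash
python3 -m pendant '{"offset":[[-0.25,0.02,-0.25],[-0.4,0.026,-0.5],[-0.44,0.026,-0.558],[-0.43,0.026,-0.557],[-0.383,0.026,-0.549],[-0.329,0.026,-0.533],[-0.278,0.026,-0.51],[-0.231,0.026,-0.481],[-0.188,0.025,-0.447],[-0.151,0.025,-0.407],[-0.118,0.025,-0.364],[-0.092,0.025,-0.316]],"turn":[[0,0,0],[0,0,0],[0,0,0],[0,0,0],[0,0,0],[0,0,0],[0,0,0],[0,0,0],[0,0,0],[0,0,0],[0,0,0],[0,0,0]]}' 80 60
python3 - <<'E'
from pred import *
o=manip.get_obs();p,d=manip.camera("wrist");cv2.imwrite("pics/w2.png",p[:,:,::-1])
pose=(o["position"],o["ee_rot"])
m=mask(p,(0,110,50),(14,255,255))
for b in blobs(m,200):
    q=plane("wrist",b[2],.124,pose)[0][:2];v=q-A;print(b[:3],q,np.hypot(*v),np.degrees(np.arctan2(v[1],v[0])))
a=look("scene");b=look("side");print(o["clock"],o["position"],a,b)
print([np.degrees(pred(np.radians(-80.2),1.085,t-4.675)[0]).round(1) for t in(o["clock"],a[0],b[0])])
rows(4.675,-80.2,1.085,.0855,.187)
E
```

```text
clock: 6.25
position: [0.6269, -0.1596, 0.187]
ee_rot: [0.666, 0.241, -0.241, -0.664]
ft_force: [0.1, 0.1, -0.4]
grip_width: 0.799
(237, [58, 0, 18, 37], [66.3, 16.5]) [ 0.42882927 -0.15303704] 0.11892698963274641 166.1529182708094
(392, [72, 0, 27, 50], [84.3, 21.8]) [ 0.43902689 -0.14885537] 0.11021841593023433 162.77161356377954
(922, [56, 128, 53, 23], [81.2, 138.5]) [ 0.46871703 -0.2106657 ] 0.08101496050081732 -158.89956711553006
(3499, [290, 193, 65, 79], [321.7, 227.6]) [ 0.62563957 -0.15911481] 0.08436363333649313 15.38725568015733
6.25 [ 0.62689825 -0.15964072  0.18699646] (6.3, [(80, 0.096, -129.5), (319, 0.0874, 16.3)]) (6.35, [(291, 0.0869, 19.1), (80, 0.126, -134.8)])
[np.float64(14.3), np.float64(17.2), np.float64(20.1)]
clock 6.4 end ang 106.3 w 0.935
[[0.034, 0.0, 0.109], [0.039, 0.0, 0.162], [0.039, -0.0, 0.214], [0.031, -0.0, 0.266], [0.018, -0.0, 0.317], [-0.001, -0.0, 0.365], [-0.026, -0.001, 0.41], [-0.056, -0.001, 0.452], [-0.091, -0.001, 0.489], [-0.13, -0.001, 0.522], [-0.171, -0.001, 0.55], [-0.216, -0.001, 0.573]]
```

View pics/w2.png

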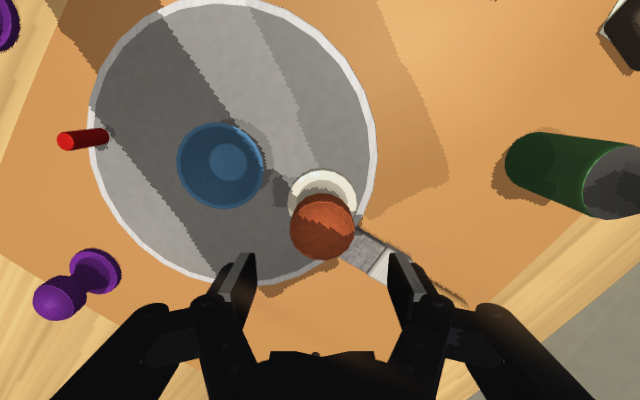

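The wrist view shows the cap at (322,228), centred between the open jaws, and the prediction agrees to about 2 mm. I'll keep following.

```bash
python3 -m pendant '{"offset":[[0.034,0,0.109],[0.039,0,0.162],[0.039,0,0.214],[0.031,0,0.266],[0.018,0,0.317],[-0.001,0,0.365],[-0.026,0,0.41],[-0.056,0,0.452],[-0.091,0,0.489],[-0.13,0,0.522],[-0.171,0,0.55],[-0.216,0,0.573]],"turn":[[0,0,0],[0,0,0],[0,0,0],[0,0,0],[0,0,0],[0,0,0],[0,0,0],[0,0,0],[0,0,0],[0,0,0],[0,0,0],[0,0,0]]}' 80 60
python3 - <<'E'
from pred import *
rows(4.675,-80.2,1.085,.085,.187)
E
```

```text
clock: 7.9
position: [0.5197, -0.0996, 0.1869]
ee_rot: [0.665, 0.242, -0.241, -0.664]
ft_force: [-0.5, -0.1, -0.1]
grip_width: 0.798
clock 7.9 end ang 183.8 w 0.87
[[-0.044, -0.001, 0.013], [-0.092, -0.001, 0.025], [-0.141, -0.001, 0.031], [-0.19, -0.001, 0.031], [-0.238, -0.001, 0.026], [-0.284, -0.001, 0.016], [-0.33, -0.001, 0.0], [-0.373, -0.001, -0.02], [-0.413, -0.001, -0.045], [-0.449, -0.0, -0.074], [-0.483, -0.0, -0.107], [-0.512, -0.0, -0.143]]
```

```bash
python3 -m pendant '{"offset":[[-0.044,0,0.013],[-0.092,0,0.025],[-0.141,0,0.031],[-0.19,0,0.031],[-0.238,0,0.026],[-0.284,0,0.016],[-0.33,0,0],[-0.373,0,-0.02],[-0.413,0,-0.045],[-0.449,0,-0.074],[-0.483,0,-0.107],[-0.512,0,-0.143]],"turn":[[0,0,0],[0,0,0],[0,0,0],[0,0,0],[0,0,0],[0,0,0],[0,0,0],[0,0,0],[0,0,0],[0,0,0],[0,0,0],[0,0,0]]}' 80 60
python3 - <<'E'
from pred import *
o=manip.get_obs();p,d=manip.camera("wrist")
pose=(o["position"],o["ee_rot"])
for b in blobs(mask(p,(0,110,50),(14,255,255)),800):
    q=plane("wrist",b[2],.124,pose)[0][:2];v=q-A;print(b[:3],q,np.hypot(*v),np.degrees(np.arctan2(v[1],v[0]))%360)
print(o["position"],o["clock"])
rows(4.675,-80.2,1.085,.085,.187)
E
```

```text
clock: 9.4
position: [0.4595, -0.1879, 0.187]
ee_rot: [0.665, 0.242, -0.241, -0.664]
ft_force: [-0.5, 0.4, -0.0]
grip_width: 0.798
(9677, [500, 0, 140, 99], [583.8, 39.5]) [0.50036808 0.00260462] 0.1892736783065321 103.42120481283035
(3363, [284, 201, 64, 68], [315.5, 234.9]) [ 0.45849194 -0.19423316] 0.0867476613430839 188.44059404015118
(1144, [62, 244, 29, 53], [76.1, 270.1]) [ 0.34051883 -0.33117536] 0.2528427922454648 216.2969346281365
[ 0.45953032 -0.1878898   0.18697193] 9.4
clock 9.45 end ang 258.2 w 0.805
[[-0.028, 0.0, -0.048], [-0.046, 0.001, -0.089], [-0.06, 0.001, -0.133], [-0.07, 0.001, -0.177], [-0.074, 0.001, -0.221], [-0.074, 0.001, -0.266], [-0.07, 0.001, -0.31], [-0.061, 0.001, -0.353], [-0.047, 0.001, -0.394], [-0.03, 0.001, -0.434], [-0.008, 0.002, -0.472], [0.017, 0.002, -0.507]]
```

```bash
sed -i 's/J=.0368/J=.0385/' pred.py
python3 - <<'E'
from pred import *
rows(6.25,15.4,1.026,.0855,.187)
E
```

```text
clock 9.45 end ang 264.5 w 0.828
[[-0.044, 0.0, -0.078], [-0.06, 0.001, -0.122], [-0.071, 0.001, -0.167], [-0.076, 0.001, -0.214], [-0.077, 0.001, -0.26], [-0.073, 0.001, -0.306], [-0.064, 0.001, -0.35], [-0.05, 0.001, -0.394], [-0.032, 0.001, -0.435], [-0.01, 0.002, -0.474], [0.016, 0.002, -0.51], [0.046, 0.002, -0.543]]
```

```bash
python3 -m pendant '{"offset":[[-0.044,0,-0.078],[-0.06,0,-0.122],[-0.071,0,-0.167],[-0.076,0,-0.214],[-0.077,0,-0.26],[-0.073,0,-0.306],[-0.064,0,-0.35],[-0.05,0,-0.394],[-0.032,0,-0.435],[-0.01,0,-0.474],[0.016,0,-0.51],[0.046,0,-0.543]],"turn":[[0,0,0],[0,0,0],[0,0,0],[0,0,0],[0,0,0],[0,0,0],[0,0,0],[0,0,0],[0,0,0],[0,0,0],[0,0,0],[0,0,0]]}' 80 60
python3 - <<'E'
from pred import *
o=manip.get_obs();p,d=manip.camera("wrist")
pose=(o["position"],o["ee_rot"])
for b in blobs(mask(p,(0,110,50),(14,255,255)),2500):
    q=plane("wrist",b[2],.124,pose)[0][:2];v=q-A;print(b[:3],q,np.hypot(*v),np.degrees(np.arctan2(v[1],v[0]))%360)
v=o["position"][:2]-A
print(o["position"],o["clock"],np.hypot(*v),np.degrees(np.arctan2(v[1],v[0]))%360)
rows(6.25,15.4,1.026,.0855,[.187,.175,.16,.145,.13,.123,.123,.123,.123,.123,.123,.123])
E
```

```text
clock: 10.95
position: [0.5367, -0.2666, 0.1873]
ee_rot: [0.666, 0.241, -0.241, -0.664]
ft_force: [0.3, 0.2, -0.0]
grip_width: 0.796
(3446, [288, 194, 66, 67], [320.8, 227.4]) [ 0.534963   -0.26646301] 0.08547451695494288 263.72864923815825
[ 0.53668002 -0.26658909  0.1873109 ] 10.95 0.08542960330878534 264.88264399500133
clock 11.0 end ang 335.3 w 0.767
[[0.039, 0.001, -0.037], [0.075, 0.061, -0.061], [0.114, 0.136, -0.082], [0.153, 0.212, -0.098], [0.195, 0.287, -0.11], [0.236, 0.322, -0.118], [0.279, 0.322, -0.122], [0.321, 0.322, -0.122], [0.363, 0.322, -0.118], [0.403, 0.321, -0.109], [0.443, 0.321, -0.097], [0.481, 0.321, -0.081]]
```

```bash
python3 -m pendant '{"offset":[[0.038,0.001,-0.037],[0.073,0.07,-0.06],[0.112,0.16,-0.082],[0.151,0.25,-0.098],[0.193,0.32,-0.11],[0.234,0.35,-0.118],[0.277,0.35,-0.122]],"turn":[[0,0,0],[0,0,0],[0,0,0],[0,0,0],[0,0,0],[0,0,0],[0,0,0]]}' 80 60
python3 - <<'E'
from pred import *
rows(6.25,15.2,1.025,.0855,.117,6)
E
```

```text
clock: 11.88
position: [0.5963, -0.2493, 0.117]
ee_rot: [0.666, 0.241, -0.241, -0.664]
ft_force: [-0.9, -0.1, -0.3]
grip_width: 0.802
clock 11.875 end ang 340.2 w 0.762
[[0.038, 0.0, -0.0], [0.079, 0.0, 0.004], [0.12, 0.0, 0.012], [0.16, -0.0, 0.023], [0.198, -0.0, 0.039], [0.234, -0.0, 0.058]]
```

```bash
python3 -m pendant '{"offset":[[0.038,0,0],[0.079,0,0.004],[0.12,-0.005,0.012],[0.16,-0.1,0.023],[0.17,-0.25,0.03],[0.17,-0.4,0.03],[0.17,-0.5,0.03],[0.17,-0.5,0.03]],"turn":[[0,0,0],[0,0,0],[0,0,0],[0,0,0],[0,0,0],[0,0,0],[0,0,0],[0,0,0]]}' 45 60
python3 - <<'E'
from pred import *
o=manip.get_obs();p,d=manip.camera("wrist");cv2.imwrite("pics/w3.png",p[:,:,::-1])
R=Ro.from_quat(o["ee_rot"]).as_matrix();print(o["position"],o["ft_force"],o["grip_width"])
print((R.T@(np.array([.540,.1355,.22])-o["position"])/.2).round(3))
E
```

```text
clock: 12.88
position: [0.619, -0.223, 0.2188]
ee_rot: [0.666, 0.242, -0.24, -0.663]
ft_force: [0.3, 0.9, -3.0]
grip_width: 0.495
[ 0.61902518 -0.2229534   0.21875586] [ 0.34561467  0.85043166 -2.99364533] 0.4947194438253387
[ 0.846 -0.014  1.628]
```

View pics/w3.png

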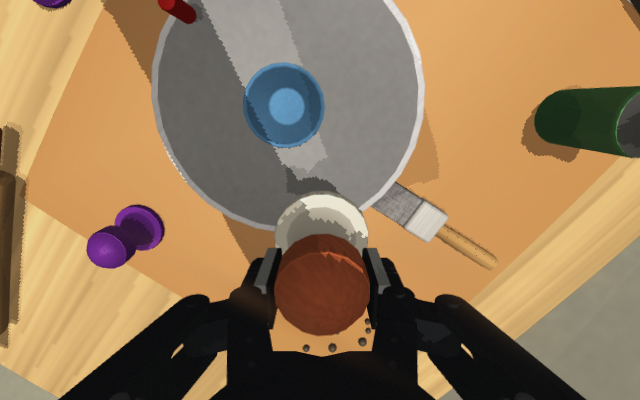

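The mushroom is held upright between the pads (cap at (322,285), foot visible at (322,225)) and the wheel is still turning below. Now I'll carry it to the board.

```bash
python3 -m pendant '{"offset":[[0.06,0,0.12],[0.15,0,0.3],[0.25,0,0.5],[0.35,0,0.7],[0.423,0,0.814]],"turn":[[0,0,0],[0,0,0],[0,0,0],[0,0,0],[0,0,0]]}' 45 60
python3 -m pendant '{"offset":[[0.1,0,0.2],[0.2,0,0.4],[0.3,0,0.58],[0.37,0,0.72],[0.423,0,0.814],[0.423,0,0.814],[0.423,0,0.814]],"turn":[[0,0,0],[0,0,0],[0,0,0],[0,0,0],[0,0,0],[0,0,0],[0,0,0]]}'
python3 - <<'E'
from pred import *
o=manip.get_obs();p,d=manip.camera("wrist");cv2.imwrite("pics/w4.png",p[:,:,::-1])
a,_=manip.camera("side");cv2.imwrite("pics/s4.png",cv2.resize(a[80:320,220:480],None,fx=2.3,fy=2.3)[:,:,::-1])
R=Ro.from_quat(o["ee_rot"]).as_matrix();print(o["clock"],o["position"],o["ft_force"],o["grip_width"],R[:,1])
print((R.T@(np.array([.540,.1355,.0745])-o["position"])/.2).round(3))
E
```

```text
clock: 13.55
position: [0.5777, -0.0407, 0.2151]
ee_rot: [0.665, 0.242, -0.242, -0.664]
ft_force: [-0.2, -0.4, -2.5]
grip_width: 0.5
clock: 14.42
position: [0.5376, 0.1373, 0.214]
ee_rot: [0.665, 0.241, -0.243, -0.664]
ft_force: [0.2, -0.8, -2.7]
grip_width: 0.5
14.425 [0.5376226  0.13729471 0.21400136] [ 0.20360801 -0.77569755 -2.6912121 ] 0.49972670419045745 [-0.0016051  -0.00292625 -0.99999443]
[ 0.006  0.698 -0.014]
```

View pics/s4.png

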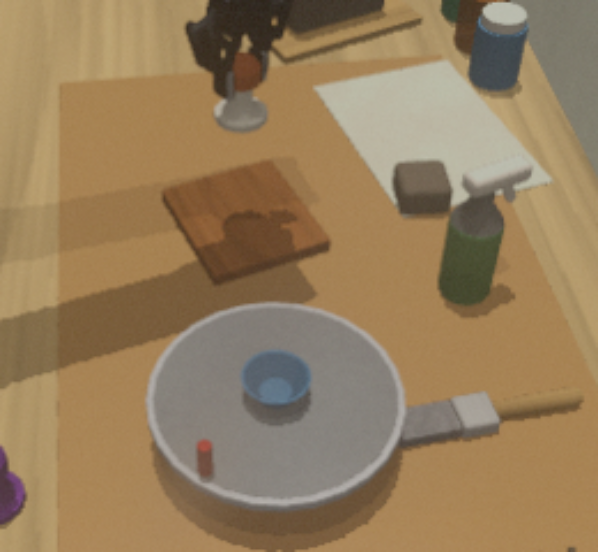

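The side crop shows the mushroom upright in the gripper above the board at about (240,100), with the wheel and bystanders in place. Next I'll lower it, slowly at the end.

```bash
python3 -m pendant '{"offset":[[0.005,0.12,-0.01],[0.005,0.3,-0.01],[0.005,0.48,-0.01],[0.005,0.6,-0.01],[0.005,0.65,-0.01],[0.005,0.67,-0.01],[0.005,0.68,-0.01]],"turn":[[0,0,0],[0,0,0],[0,0,0],[0,0,0],[0,0,0],[0,0,0],[0,0,0]]}' 45 60
python3 -m pendant '{"offset":[[0,0.005,0],[0,0.01,0],[0,0.01,0]],"turn":[[0,0,0],[0,0,0],[0,0,0]]}'
python3 -m pendant '{"offset":[[0,0.005,0],[0,0.01,0],[0,0.01,0]],"turn":[[0,0,0],[0,0,0],[0,0,0]]}'
```

```text
clock: 15.4
position: [0.5404, 0.1358, 0.0791]
ee_rot: [0.665, 0.241, -0.242, -0.664]
ft_force: [-0.2, 0.5, -2.5]
grip_width: 0.493
clock: 15.78
position: [0.5405, 0.1359, 0.0773]
ee_rot: [0.665, 0.241, -0.241, -0.664]
ft_force: [-0.4, -0.7, -3.3]
grip_width: 0.502
clock: 16.15
position: [0.5404, 0.1358, 0.0752]
ee_rot: [0.665, 0.241, -0.242, -0.664]
ft_force: [-0.5, 0.1, -3.3]
grip_width: 0.494
```

```bash
for i in 1; do python3 -m pendant '{"offset":[[0,0.004,0],[0,0.006,0],[0,0.006,0]],"turn":[[0,0,0],[0,0,0],[0,0,0]]}'; done
python3 - <<'E'
from workcell import manip
import cv2
a,_=manip.camera("side");cv2.imwrite("pics/s5.png",cv2.resize(a[100:220,260:400],None,fx=4,fy=4)[:,:,::-1])
E
```

```text
clock: 16.52
position: [0.5404, 0.1358, 0.074]
ee_rot: [0.665, 0.241, -0.242, -0.664]
ft_force: [-0.7, -0.1, -1.7]
grip_width: 0.5
```

View pics/s5.png

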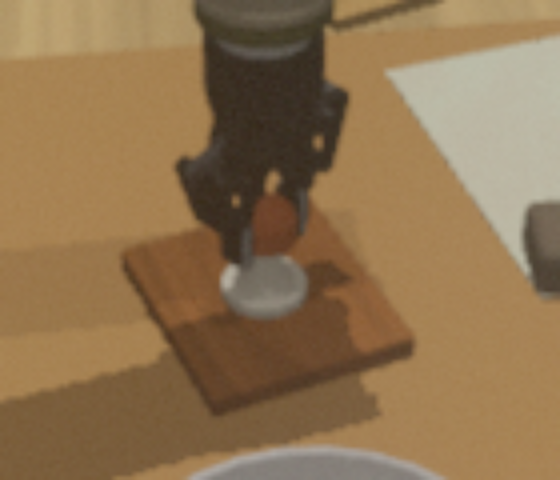

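The mushroom's foot (265,285 in the crop) is well inside the board, with contact just starting.

```bash
python3 -m pendant '{"offset":[[0,0.003,0],[0,0.005,0],[0,0.005,0]],"turn":[[0,0,0],[0,0,0],[0,0,0]]}'
```

```text
clock: 16.95
position: [0.5405, 0.1357, 0.0739]
ee_rot: [0.665, 0.241, -0.241, -0.664]
ft_force: [-5.2, -1.2, 9.7]
grip_width: 0.496
```

```bash
python3 -m pendant '{"offset":[[0,0,0],[0,0,0],[0,0,0]],"turn":[[0,0,0],[0,0,0],[0,0,0]]}' 80
python3 -m pendant '{"offset":[[0,-0.1,0],[0,-0.3,0],[0,-0.5,0],[0,-0.75,0],[0,-1,0],[0,-1,0]],"turn":[[0,0,0],[0,0,0],[0,0,0],[0,0,0],[0,0,0],[0,0,0]]}' 80
python3 - <<'E'
from trk import *
a,_=manip.camera("side");cv2.imwrite("pics/s6.png",a[:,:,::-1])
s,_=manip.camera("scene")
for n,p in(("side",a),("scene",s)):
    for b in blobs(mask(p,(0,110,50),(12,255,255)),30):
        q=plane(n,b[2],.018+.06)[0]
        if np.hypot(q[0]-.54,q[1]-.136)<.08: print(n,b[:3],q)
E
```

```text
clock: 17.32
position: [0.5406, 0.1358, 0.0739]
ee_rot: [0.665, 0.241, -0.241, -0.664]
ft_force: [-0.4, 0.7, -0.6]
grip_width: 0.799
clock: 18.08
position: [0.5422, 0.1364, 0.2777]
ee_rot: [0.665, 0.244, -0.239, -0.664]
ft_force: [0.6, -0.4, -0.9]
grip_width: 0.801
side (190, [318, 149, 16, 15], [325.7, 155.7]) [0.54245751 0.13708228 0.078     ]
scene (218, [361, 171, 17, 17], [368.8, 178.8]) [0.54068358 0.13415139 0.078     ]
```

View pics/s6.png

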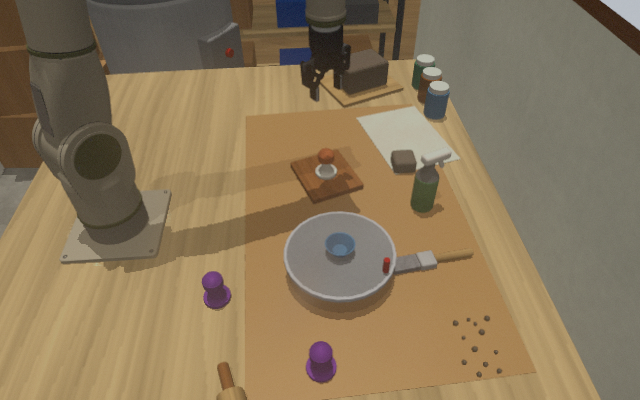

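The mushroom stands upright at the board's centre (326,165), the gripper is clear, and the bystanders haven't moved. I'm handing in.

```bash
python3 -c "
from workcell import manip
print(manip.hand_in())"
```

```text
the job is handed in; nothing more can be done
None
```

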